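Top off the drying crib and draw the turntable's index plunger

ROBOT

A 6-joint arm with a two-finger parallel gripper is mounted at the origin on the work surface. World frame = base frame: x ahead of the robot, y to its left, z up, the work surface at z = 0. Lengths are in m, angles in rad, forces in N, time in s.
With the tool pointing down it reaches from about 0.35 to 0.775 m from the base axis. Payload 5.5 kg.
Tool frame: the origin (TCP) lies at the very end of the fingers, on their centre line; the grasp point (between the pads) lies 19 mm behind it (env.grip_depth is the distance from the TCP to the grasp point, in m); z points along the fingers, y is the direction in which the jaws open and shut (so a half turn about z gives the same grasp; the last joint's range is limited). The gripper opens to 85 mm and grips with 20 to 120 N. Pads are 22 mm wide; open, the fingers measure 114 mm over their backs; the gripper's body (76 mm by 85 mm) begins 54 mm behind the grasp point. The pads swing forward as they close: fully open they stand 13 mm farther back than shut.
Start: joints at [1.155, 0.313, 0.046, 1.304, 0, 1.431], TCP at [0.157, 0.553, 0.231] pointing down, gripper open.
Joint ranges: [-2.76, 2.76], [-0.86, 1.69], [-1.03, 1.26], [-2.2, 2.34], [-1.47, 1.5], [-3.14, 3.14]. Speed limits (rad/s): [2.57, 2.57, 3.14, 3.14, 3.14, 3.14].

INTERFACE

Orientations are given as a unit quaternion [w, x, y, z].
In Python, from workcell import env gives the robot as it stands.
- The arm moves only by the tool step_arm, never from a script. Its argument "series" is a list of rows, each a list of 3 entries, a list of its own where there are three numbers: the shift along the world's x, y, z in cm, then the turn about the world's z in rad, then the closure in counts, from 0 (fully open) to 255 (shut). A call has 1 to 5 rows; each row is the pose to reach, as a shift and turn from the pose measured when the call began; what a row does not reach only later rows make up. A row lasts 1/8 s, in which the tool goes at most 62.5 mm and 10.7 degrees, less where a joint would pass 70% of its speed; a pose out of reach is approached as far as the arm can. A call with a gripper value outside its range is refused whole. The fingers move at their own pace and stop on an object; "newtons" is the grip in N (left out, the last holds). Time passes only in rows, so rows that repeat a pose let the fingers close. It gives the time, the measured TCP pose, the force and the opening at its end, in the units of the state.
- env.get_state(): the state, without advancing time (a new reading comes with each control period).
- env.read_camera(name): name is "scene" or "top" or "wrist"; returns a dict with "frame" (420x560x3 uint8, red, green, blue), "vertical_fov" (degrees; the focal length in pixels is half the picture's height over the tangent of half this angle, whatever the lens; pixels are square), "cx", "cy" (the principal point, pixels), "camera_from_world" (4x4, takes a point from world to camera coordinates). Camera axes: x right, y down, z forward; pixel columns grow to the right and rows downward; lengths in m; the calibration is good to about 2 mm. A picture is of the moment at which its call begins. There is no depth.
- env.hand_in(): hands the job in, once; it reports no verdict.
The state is a dict: "clock": time; "joint_pos": joint angles; "qvel": joint speeds; "tau": joint torques, N m; "tcp_pos": TCP position; "orientation": TCP orientation; "wrist_force": force on the tool from outside, world axes, zero at the start; "ft_torque": the same for the moment, N m; "finger_gap": finger opening in m.
Only numpy, scipy, OpenCV 4.12 (cv2) and the standard library are available. Lean on these libraries where they do the work, as an engineer would, in place of code of your own. Each camera call takes 0.05 s, during which the arm holds its last target.

TASK

Finish the drying crib on the finishing turntable: lay the two loose slats on it as a third layer, crosswise to the second, one directly above each bottom slat with the ends in line, and let go of them. Then grip the red knob of the turntable's index plunger, pull it straight out all the way to its stop and finish holding it there, so that the pin stays clear of its hole and the table can be turned; do not let go at the end. Keep the crib standing as it was and leave everything else on the shelf where it is.

Things in the scene. Friction and masses are not known exactly. Their poses are not given: they have to be found in the camera images.
- turntable: Fixed indexing turntable; it does not turn here. Plywood disc 250 mm across, 24 mm thick, top 60 mm above the shelf. Origin on the shelf under the disc's centre, z up. On it a crib of two slat layers, top 90 mm above the shelf. On its -y side stands the plunger's blue bracket: 44 mm wide, top 72 mm high, 150 to 174 mm from the disc's centre, with a 22 mm thick steel collar out to 186 mm.
- place_left (a point): Where a third-layer slat's underside centre belongs: on top of the crib (90 mm above the shelf), above bottom slat slat_1; its x and y axes are those of the turntable and the slat lies along its x.
- place_right (a point): The same for the other third-layer slat, above bottom slat slat_2, 90 mm from place_left.
- slat_5: Pine slat 150 x 22 x 15 mm, 30 g, origin at the centre of its underside, x along its length, z up. Starts loose on the shelf, left of the turntable.
- slat_6: Pine slat 150 x 22 x 15 mm, 30 g, origin at the centre of its underside, x along its length, z up. Starts loose on the shelf, right of the turntable.
- slat_1: Crib slat, same size (150 x 22 x 15 mm; x along its length, origin at underside centre), not fastened. Bottom layer, along the turntable's x at turntable y = +45 mm.
- slat_2: Crib slat, same size (150 x 22 x 15 mm; x along its length, origin at underside centre), not fastened. Bottom layer, along the turntable's x at turntable y = -45 mm.
- slat_3: Crib slat, same size (150 x 22 x 15 mm; x along its length, origin at underside centre), not fastened. Second layer, along the turntable's y at turntable x = +45 mm.
- slat_4: Crib slat, same size (150 x 22 x 15 mm; x along its length, origin at underside centre), not fastened. Second layer, along the turntable's y at turntable x = -45 mm.
- pull_knob (a point): Red spool-shaped pull knob of the index plunger, axis level, 48 mm above the shelf, 210 mm from the disc's centre when seated. Origin on the axis mid-waist, axes as the turntable's; it pulls straight out along -y. Waist 18 mm in diameter, 26 mm long; beyond it an end flange 32 mm across, 8 mm thick; towards the turntable a collar 24 mm across, 4 mm thick.
- plunger (a joint): Travel of the index plunger in m: 0 with its pin seated 14 mm deep in the brass-lined hole in the disc's rim, 0.020 fully back against its stop (pin 6 mm clear of the hole). A spring pulls it home: 4 N at 0, 8 N at 0.020; let go, it snaps in. A light pinch slips slowly; grip firmly or bear on the flange.
- die_1: Bystander: horn die, 18 mm.
- die_2: Bystander: horn die, 18 mm.
- scraper: Bystander: flat steel cabinet scraper 150 x 62 x 3 mm, lying left behind the turntable.
- jar: Bystander: squat amber glass jar with cork, 76 mm across, 88 mm high, right of the turntable, beyond slat_6.
Not all that is in view belongs to the job. Leave any blue look-alike of the slat_6 alone. What is shaped like the slat_5 but pink is not meant.

How it is judged:
On the way, in this order (a step that is already met when the one before it is completed fails the run):
1. both loose slats lie released as the third layer, crib standing, the plunger still seated ((((x of slat_5 in the frame of place_left between -0.02 and 0.02 m and y of slat_5 in the frame of place_left between -0.012 and 0.012 m and z of slat_5 in the frame of place_left between -0.004 and 0.004 m and angle between the x axis of slat_5 and the x axis of turntable, either way round below 0.15 rad and angle between slat_5's own z axis and vertical below 0.08 rad and linear speed of slat_5 below 0.02 m/s and contact force between the fingers and slat_5 below 0.1 N) and (x of slat_6 in the frame of place_right between -0.02 and 0.02 m and y of slat_6 in the frame of place_right between -0.012 and 0.012 m and z of slat_6 in the frame of place_right between -0.004 and 0.004 m and angle between the x axis of slat_6 and the x axis of turntable, either way round below 0.15 rad and angle between slat_6's own z axis and vertical below 0.08 rad and linear speed of slat_6 below 0.02 m/s and contact force between the fingers and slat_6 below 0.1 N)) or ((x of slat_6 in the frame of place_left between -0.02 and 0.02 m and y of slat_6 in the frame of place_left between -0.012 and 0.012 m and z of slat_6 in the frame of place_left between -0.004 and 0.004 m and angle between the x axis of slat_6 and the x axis of turntable, either way round below 0.15 rad and angle between slat_6's own z axis and vertical below 0.08 rad and linear speed of slat_6 below 0.02 m/s and contact force between the fingers and slat_6 below 0.1 N) and (x of slat_5 in the frame of place_right between -0.02 and 0.02 m and y of slat_5 in the frame of place_right between -0.012 and 0.012 m and z of slat_5 in the frame of place_right between -0.004 and 0.004 m and angle between the x axis of slat_5 and the x axis of turntable, either way round below 0.15 rad and angle between slat_5's own z axis and vertical below 0.08 rad and linear speed of slat_5 below 0.02 m/s and contact force between the fingers and slat_5 below 0.1 N))) and distance of each of slat_1, slat_2, slat_3, slat_4 from where it was at the start of the episode below 0.012 m and value of joint plunger below 0.004 m), for 0.2 s.
2. the plunger is held fully back by its knob (value of joint plunger above 0.016 m and contact force between the fingers and plunger above 2 N), for 0.3 s.
At the end, for the whole second after the job is handed in: Fingers hold the knob (over 2 N) with the plunger past 16 of its 20 mm; slats 5 and 6 rest released on the crib, one per place, within 20 mm along, 12 mm across, 4 mm in height, 0.15 rad in yaw and 0.08 rad in tilt; crib slats moved less than 12 mm (all of step 2 and (((x of slat_5 in the frame of place_left between -0.02 and 0.02 m and y of slat_5 in the frame of place_left between -0.012 and 0.012 m and z of slat_5 in the frame of place_left between -0.004 and 0.004 m and angle between the x axis of slat_5 and the x axis of turntable, either way round below 0.15 rad and angle between slat_5's own z axis and vertical below 0.08 rad and linear speed of slat_5 below 0.02 m/s and contact force between the fingers and slat_5 below 0.1 N) and (x of slat_6 in the frame of place_right between -0.02 and 0.02 m and y of slat_6 in the frame of place_right between -0.012 and 0.012 m and z of slat_6 in the frame of place_right between -0.004 and 0.004 m and angle between the x axis of slat_6 and the x axis of turntable, either way round below 0.15 rad and angle between slat_6's own z axis and vertical below 0.08 rad and linear speed of slat_6 below 0.02 m/s and contact force between the fingers and slat_6 below 0.1 N)) or ((x of slat_6 in the frame of place_left between -0.02 and 0.02 m and y of slat_6 in the frame of place_left between -0.012 and 0.012 m and z of slat_6 in the frame of place_left between -0.004 and 0.004 m and angle between the x axis of slat_6 and the x axis of turntable, either way round below 0.15 rad and angle between slat_6's own z axis and vertical below 0.08 rad and linear speed of slat_6 below 0.02 m/s and contact force between the fingers and slat_6 below 0.1 N) and (x of slat_5 in the frame of place_right between -0.02 and 0.02 m and y of slat_5 in the frame of place_right between -0.012 and 0.012 m and z of slat_5 in the frame of place_right between -0.004 and 0.004 m and angle between the x axis of slat_5 and the x axis of turntable, either way round below 0.15 rad and angle between slat_5's own z axis and vertical below 0.08 rad and linear speed of slat_5 below 0.02 m/s and contact force between the fingers and slat_5 below 0.1 N))) and distance of each of slat_1, slat_2, slat_3, slat_4 from where it was at the start of the episode below 0.012 m); the arm keeps its last pose, push and grip.
It fails at once if a bystander is moved more than 20 mm (distance of any of die_1, die_2, scraper, jar from where it was at the start of the episode above 0.02 m).
It also fails if it takes over 64 s, if anything falls off the work surface, if the arm or the gripper's body presses on something with over 40 N, if the wrist force passes 120 N, or if a joint passes its speed limit or range.

## Working session

There is one attempt and no reset: what is moved stays moved. The work goes in short steps, Python scripts to look and compute and a tool call to move; the robot and the scene stay as the last step left them, time stands still between calls to the robot, and variables do not carry over. Pictures are saved under pics/ and viewed, and the job is handed in when it is done.

Besides the shell and the picture viewer there is one more tool, called after "Emit:" in YAML: its name, and indented under it one key for each argument. step_arm: Moves the arm, as the interface text tells. Its arguments: {"type":"object","properties":{"series":{"type":"array"},"newtons":{"type":"number"}},"required":["series"]}

```bash
mkdir -p pics; ls
python3 - <<'E'
from workcell import env
import cv2
print(env.get_state())
for n in("scene","top","wrist"):
    r=env.read_camera(n); cv2.imwrite(f"pics/a_{n}.png",r["frame"][:,:,::-1]); print(n,r["vertical_fov"],r["cx"],r["cy"],r["camera_from_world"].round(3).tolist(),[k for k in r])
E
```

```text
pics
{'clock': 0.0, 'joint_pos': array([ 1.15540157e+00,  3.13975570e-01,  4.49567779e-02,  1.30362613e+00,
       -3.78165334e-05,  1.43117344e+00]), 'qvel': array([-0.00089959, -0.00072976, -0.00055255, -0.00050991, -0.00072853,
        0.00036637]), 'tau': array([-7.53712084e-04, -4.80629647e+01,  2.98531222e+01,  1.95909088e-02,
       -2.37329932e-04,  1.15099857e-05]), 'tcp_pos': array([0.15638159, 0.55277031, 0.23041395]), 'orientation': array([-2.35036174e-04,  1.37449349e-01,  9.90508365e-01, -8.94114451e-04]), 'wrist_force': array([ 0.54485513,  0.09299523, -0.43897692]), 'ft_torque': array([ 0.02143147, -0.03776281, -0.03036486]), 'finger_gap': 0.08546414257498829}
scene 56.26990900111306 287.9745379823156 203.81640581976242 [[0.859, 0.511, 0.007, -0.483], [0.389, -0.646, -0.657, -0.122], [-0.331, 0.567, -0.754, 1.337], [0.0, 0.0, 0.0, 1.0]] ['frame', 'vertical_fov', 'cx', 'cy', 'camera_from_world']
top 53.49431333085102 274.3219804201565 208.8368234549404 [[-0.005, -1.0, 0.005, 0.003], [-0.999, 0.005, -0.045, 0.532], [0.045, -0.005, -0.999, 1.318], [0.0, 0.0, 0.0, 1.0]] ['frame', 'vertical_fov', 'cx', 'cy', 'camera_from_world']
wrist 62.943589154347734 288.54139713809843 209.6398651132743 [[0.273, 0.962, -0.001, -0.574], [0.921, -0.261, 0.288, -0.038], [0.277, -0.08, -0.958, 0.38], [0.0, 0.0, 0.0, 1.0]] ['frame', 'vertical_fov', 'cx', 'cy', 'camera_from_world']
```

View pics/a_scene.png

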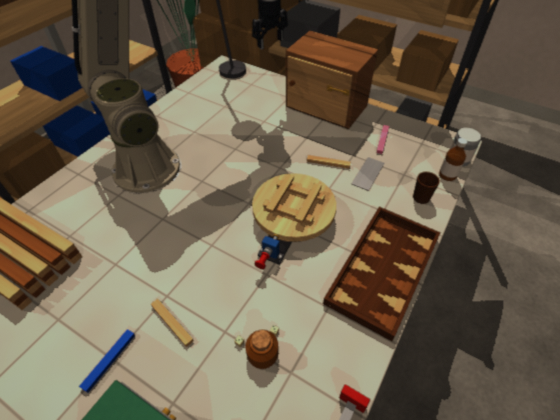

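View pics/a_top.png

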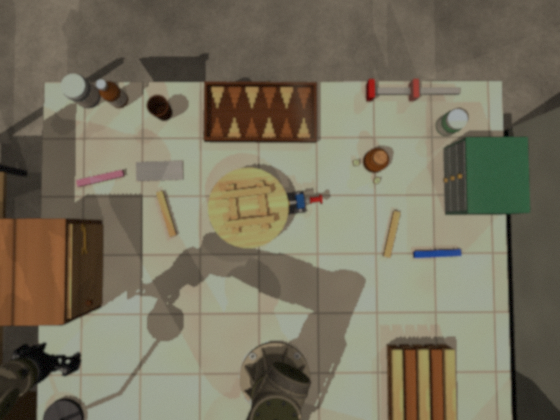

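View pics/a_wrist.png

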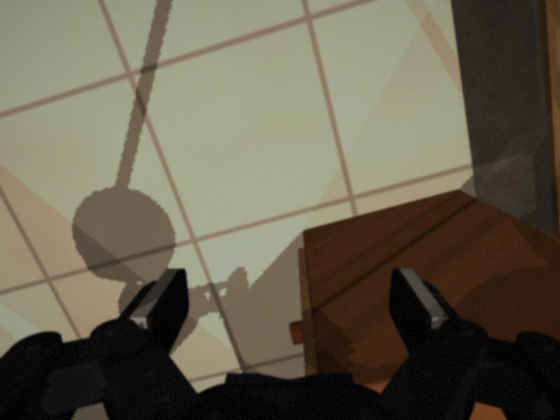

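```bash
cat > h.py <<'E'
import numpy as np,cv2
from workcell import env
def ray(r,u,v):
    f=210/np.tan(np.radians(r["vertical_fov"]/2)); T=np.array(r["camera_from_world"])
    d=T[:3,:3].T@np.array([(u-r["cx"])/f,(v-r["cy"])/f,1]); return -T[:3,:3].T@T[:3,3],d
def onz(r,u,v,z):
    o,d=ray(r,u,v); return (o+d*(z-o[2])/d[2])
def pix(r,p):
    f=210/np.tan(np.radians(r["vertical_fov"]/2)); T=np.array(r["camera_from_world"])
    c=T[:3,:3]@np.array(p)+T[:3,3]; return np.array([c[0]/c[2]*f+r["cx"],c[1]/c[2]*f+r["cy"]])
E
python3 - <<'E'
from h import *
import pickle
r=env.read_camera("top");s=env.read_camera("scene");pickle.dump((r,s),open("init.pkl","wb"))
im=r["frame"][:,:,::-1]
cv2.imwrite("pics/b1.png",cv2.resize(im[150:270,195:345],(750,600),interpolation=cv2.INTER_CUBIC))
cv2.imwrite("pics/b2.png",cv2.resize(im[140:270,340:470],(600,600),interpolation=cv2.INTER_CUBIC))
cv2.imwrite("pics/b3.png",cv2.resize(s["frame"][160:280,230:350,::-1],(600,600),interpolation=cv2.INTER_CUBIC))
# colour masks
hsv=cv2.cvtColor(r["frame"],cv2.COLOR_RGB2HSV)
for u,v in [(166,213),(392,233),(390,60+170),(249,235),(250,208),(230,300-20),(150,250)]: print((u,v),hsv[v,u])
m=cv2.inRange(hsv,(12,95,90),(28,255,255)); 
n,l,st,c=cv2.connectedComponentsWithStats(m)
for i in range(1,n):
    if st[i,4]>80:
        cn,_=cv2.findContours((l==i).astype('uint8'),0,1); print(st[i],c[i].round(1),cv2.minAreaRect(cn[0]))
E
```

```text
(166, 213) [ 21 115 159]
(392, 233) [ 20 119 159]
(390, 230) [ 20 120 145]
(249, 235) [ 25  99 160]
(250, 208) [ 31  91 160]
(230, 280) [ 33  38 160]
(150, 250) [ 31  40 160]
[211  86  14  23 191] [217.   94.5] ((217.5, 97.0), (22.0, 13.0), 90.0)
[228  87  13  21 129] [234.1  94.3] ((232.3961639404297, 95.88076782226562), (11.577164649963379, 20.084627151489258), 15.255120277404785)
[245  87  14  22 199] [251.5  95. ] ((251.5, 97.5), (21.0, 13.0), 90.0)
[280  87  14  22 202] [286.2  95.1] ((286.5, 97.5), (21.0, 13.0), 90.0)
[263  88  13  20 127] [269.   94.7] ((269.0, 97.5), (19.0, 12.0), 90.0)
[298  88  12  22 142] [303.3  95.8] ((303.5, 98.5), (21.0, 11.0), 90.0)
[227 117  14  21 190] [233.8 129.2] ((233.5, 127.0), (20.0, 13.0), 90.0)
[262 117  14  22 191] [268.6 129.4] ((268.5, 127.5), (21.0, 13.0), 90.0)
[297 116  14  23 205] [303.4 129.6] ((303.5, 127.0), (13.0, 22.0), 0.0)
[211 118  12  19 111] [216.4 128.9] ((214.64707946777344, 127.58824157714844), (17.947635650634766, 10.6715669631958), 75.96376037597656)
[246 118  12  19 101] [251.3 129.8] ((250.33782958984375, 127.52703094
[... 892 characters left out ...]
65028381348, 93.03873443603516), 1.023030161857605)
[391 349  13  71 841] [397.  384.2] ((397.1076965332031, 384.021240234375), (70.21819305419922, 11.877585411071777), 88.63607025146484)
[417 349  14  71 828] [423.5 384.1] ((423.5411682128906, 384.01953125), (70.20986938476562, 11.854674339294434), 88.83085632324219)
[444 349  12  71 759] [449.4 384.1] ((449.5, 383.9999694824219), (10.999998092651367, 69.99998474121094), 0.0)
[405 350  12  70 645] [410.7 384.1] ((410.651611328125, 384.5197448730469), (69.19058990478516, 9.9275484085083), 88.66777801513672)
[432 350  12  70 656] [437.3 384.3] ((437.28192138671875, 384.5039367675781), (69.18856048583984, 10.180135726928711), 88.9583740234375)
```

View pics/b1.png

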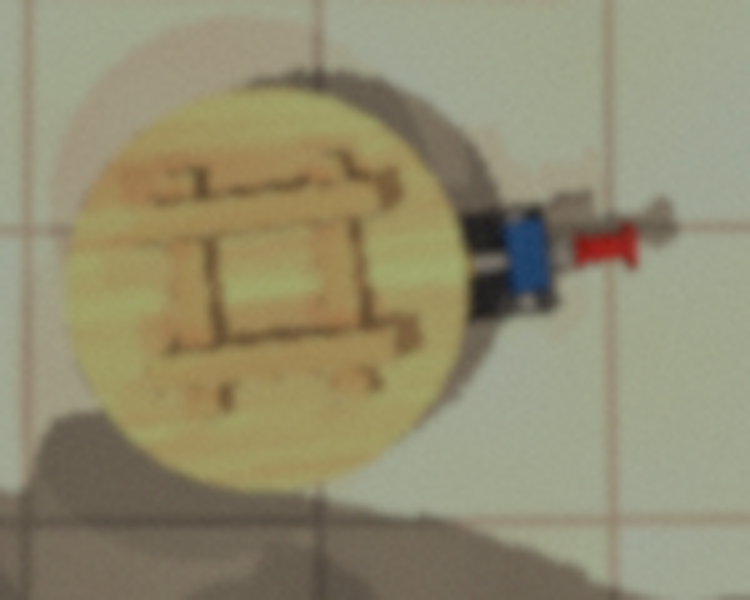

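View pics/b2.png

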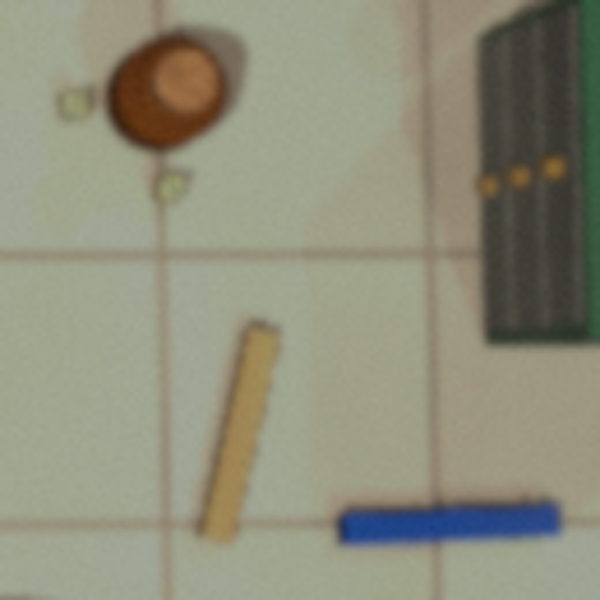

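View pics/b3.png

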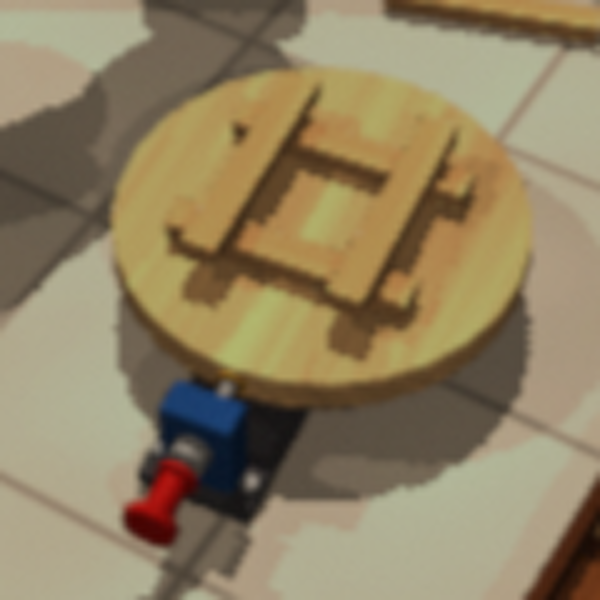

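Run:
```python
from h import *
import pickle
r,s=pickle.load(open("init.pkl","rb"))
hsv=cv2.cvtColor(r["frame"],cv2.COLOR_RGB2HSV)
m=cv2.inRange(hsv,(12,95,90),(28,255,255)); 
m2=cv2.inRange(hsv,(12,68,60),(32,255,255)); 
for nm,(x0,y0,x1,y1) in dict(s5=(150,180,185,245),s6=(375,205,410,262)).items():
    for mm in (m,m2):
        q=np.zeros_like(mm);q[y0:y1,x0:x1]=mm[y0:y1,x0:x1]
        cn,_=cv2.findContours(q,0,1);c=max(cn,key=cv2.contourArea)
        w=np.array([onz(r,*p[0],.0145)[:2] for p in c])*1000
        re=cv2.minAreaRect(w.astype(np.float32)); b=cv2.boxPoints(re)
        ys,xs=np.nonzero(q);W=np.array([onz(r,a,e,.0145)[:2] for a,e in zip(xs,ys)])*1000
        ev,V=np.linalg.eigh(np.cov(W.T)); v=V[:,1]*np.sign(V[0,1])
        print(nm,re,W.mean(0),np.degrees(np.arctan2(v[1],v[0])))
q=m2.copy();q[:, :195]=0;q[:,295:]=0;q[:160]=0;q[255:]=0
cn,_=cv2.findContours(q,0,1);c=max(cn,key=cv2.contourArea);c=cv2.convexHull(c)
w=np.array([onz(r,*p[0],.06)[:2] for p in c])*1000
print(cv2.minEnclosingCircle(w.astype(np.float32)),cv2.fitEllipse(w.astype(np.float32)))
C=np.array(cv2.fitEllipse(w.astype(np.float32))[0])
red=cv2.inRange(hsv,(0,150,80),(8,255,255))|cv2.inRange(hsv,(172,150,80),(180,255,255))
q=red.copy();q[:180]=0;q[220:]=0;q[:,:290]=0;q[:,340:]=0
ys,xs=np.nonzero(q);print(xs.min(),xs.max(),ys.min(),ys.max())
k=onz(r,xs.mean(),ys.mean(),.052)[:2]*1000;print("knob",k,k-C,np.linalg.norm(k-C),np.degrees(np.arctan2(*(k-C)[::-1])))
```

```text
s5 ((519.1447143554688, 346.1491394042969), (147.40992736816406, 23.391273498535156), 18.016338348388672) [518.01808642 345.59469805] 17.471774871077336
s5 ((518.6231079101562, 346.2425537109375), (154.5918426513672, 30.414051055908203), 17.131174087524414) [518.78269269 346.24554695] 17.307188995414272
s6 ((451.9432678222656, -370.9783630371094), (21.97623062133789, 146.09910583496094), 76.91696166992188) [ 451.55563882 -370.77336589] -13.587652773132106
s6 ((452.0771484375, -370.4981994628906), (27.037281036376953, 152.2918243408203), 76.62681579589844) [ 451.50618427 -370.48735037] -13.539558333647252
((534.0353393554688, 82.24976348876953), 130.03733825683594) ((535.2744750976562, 81.47955322265625), (251.05401611328125, 256.68011474609375), 47.02910232543945)
310 321 195 201
knob [ 561.02953256 -127.69811416] [  25.75505747 -209.17766739] 210.75725258879865 -82.98076934495681
```

Emit:
step_arm:
  series:
    - [[5,-3,0],0.1,0]
    - [[10,-6,0],0.2,0]
    - [[15,-9,0],0.3,0]
    - [[20,-11.5,0],0.4,0]
    - [[25,-14,0],0.5,0]
  newtons: 40

```text
clock: 0.88
tcp_pos: [0.408, 0.4121, 0.2309]
orientation: [0.0, -0.113, 0.994, -0.0]
wrist_force: [0.0, 0.7, -0.1]
finger_gap: 0.0854
```

Emit:
step_arm:
  series:
    - [[5,-3,0],0.08,0]
    - [[11,-6.6,-2],0.08,0]
    - [[11,-6.6,-5],0.08,0]
    - [[11,-6.6,-5],0.08,0]

```text
clock: 1.38
tcp_pos: [0.517, 0.3442, 0.1778]
orientation: [-0.003, -0.152, 0.988, -0.001]
wrist_force: [-0.3, 0.0, 0.3]
finger_gap: 0.0853
```

Run:
```python
from h import *
st=env.get_state();print(st["tcp_pos"],st["orientation"])
r=env.read_camera("wrist");cv2.imwrite("pics/c1.png",r["frame"][:,:,::-1])
hsv=cv2.cvtColor(r["frame"],cv2.COLOR_RGB2HSV);print(hsv[::60,::80,:].tolist()[3])
import pickle;pickle.dump(r,open("w1.pkl","wb"))
```

```text
[0.51703502 0.34415423 0.17781632] [-0.00294307 -0.15198946  0.98837702 -0.00119017]
[[16, 158, 139], [27, 121, 147], [22, 58, 150], [39, 45, 160], [20, 63, 154], [18, 77, 93], [16, 75, 98]]
```

View pics/c1.png

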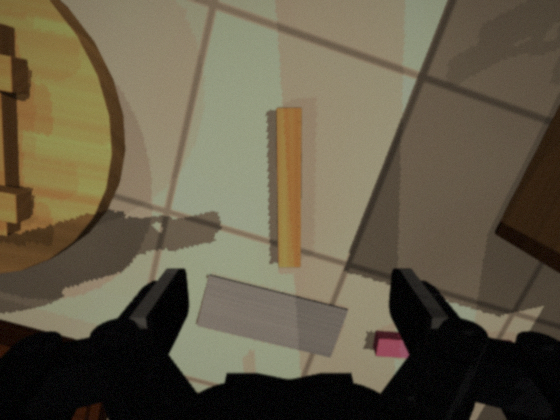

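Run:
```python
from h import *
import pickle
r=pickle.load(open("w1.pkl","rb"))
hsv=cv2.cvtColor(r["frame"],cv2.COLOR_RGB2HSV)
print(hsv[190,262:312].tolist())
m=cv2.inRange(hsv,(8,95,70),(26,255,255)); m[:,:240]=0;m[:,320:]=0;m[:90]=0;m[290:]=0
cn,_=cv2.findContours(m,0,1);c=max(cn,key=cv2.contourArea);print(cv2.boundingRect(c))
w=np.array([onz(r,*p[0],.015)[:2] for p in c])*1000
print(cv2.minAreaRect(w.astype(np.float32)))
```

```text
[[36, 43, 160], [39, 41, 160], [38, 39, 157], [36, 41, 155], [34, 40, 152], [35, 41, 148], [27, 51, 129], [20, 63, 110], [16, 75, 105], [15, 80, 105], [17, 70, 106], [16, 79, 103], [18, 74, 107], [17, 74, 104], [17, 92, 108], [18, 125, 122], [19, 142, 142], [20, 147, 149], [20, 144, 151], [21, 142, 154], [21, 141, 155], [22, 139, 150], [21, 139, 150], [20, 141, 155], [20, 145, 153], [18, 149, 152], [17, 156, 150], [16, 159, 152], [15, 162, 153], [16, 160, 153], [16, 163, 152], [15, 164, 151], [16, 161, 152], [15, 163, 149], [15, 167, 148], [15, 160, 147], [15, 159, 149], [16, 162, 148], [16, 141, 143], [17, 98, 136], [18, 76, 137], [16, 74, 148], [17, 71, 147], [17, 75, 147], [18, 71, 151], [17, 74, 148], [18, 72, 145], [18, 70, 146], [17, 75, 146], [17, 69, 145]]
(275, 107, 28, 161)
((518.5523071289062, 344.65716552734375), (150.2889862060547, 23.352460861206055), 17.657718658447266)
```

Emit:
step_arm:
  series:
    - [[0.15,0.05,-5],0,0]
    - [[0.15,0.05,-10],0,0]
    - [[0.15,0.05,-14],0,0]
    - [[0.15,0.05,-16.5],0,0]
    - [[0.15,0.05,-17.5],0,0]

```text
clock: 2.05
tcp_pos: [0.5175, 0.3468, 0.0048]
orientation: [-0.002, -0.154, 0.988, -0.001]
wrist_force: [-0.0, 0.6, 0.8]
finger_gap: 0.0849
```

Emit:
step_arm:
  series:
    - [[0,0,0],0,120]
    - [[0,0,0],0,255]
    - [[0,0,0],0,255]
    - [[0,0,0],0,255]
    - [[0,0,0],0,255]
  newtons: 40

```text
clock: 2.68
tcp_pos: [0.5184, 0.3473, 0.0062]
orientation: [-0.001, -0.154, 0.988, -0.0]
wrist_force: [-0.1, 0.1, 7.0]
finger_gap: 0.0206
```

Emit:
step_arm:
  series:
    - [[0,0,2],0,255]
    - [[0,0,6],0,255]
    - [[0,0,11],0,255]
    - [[0,0,15],0,255]
    - [[0,0,15],0,255]

```text
clock: 3.3
tcp_pos: [0.5207, 0.3483, 0.1604]
orientation: [0.003, -0.154, 0.988, 0.001]
wrist_force: [-0.3, -0.0, -1.3]
finger_gap: 0.0206
```

Run:
```python
from h import *
r=env.read_camera("wrist");cv2.imwrite("pics/c2.png",r["frame"][:,:,::-1])
import pickle;pickle.dump(r,open("w2.pkl","wb"))
```

```text
(no output)
```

View pics/c2.png

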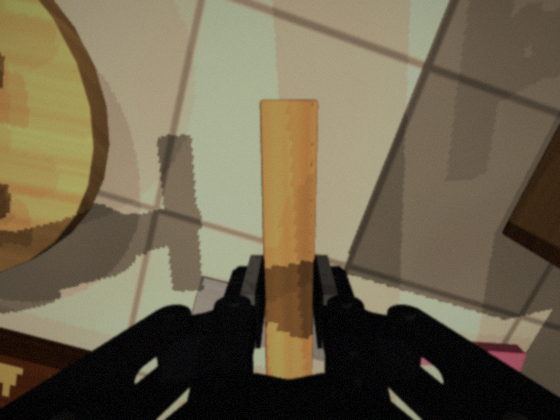

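Run:
```python
from h import *
import pickle
r,s=pickle.load(open("init.pkl","rb"))
C=np.array([534.7,81.8]);a=np.radians(7.0);R=np.array([[np.cos(a),-np.sin(a)],[np.sin(a),np.cos(a)]])
print(C+R@[0,45],C+R@[0,-45],C+R@[0,-210])
for nm,q,(x0,y0) in (("t",r,(195,150)),("s",s,(230,160))):
    im=cv2.resize(q["frame"][y0:y0+120,x0:x0+150,::-1],(750,600),interpolation=cv2.INTER_CUBIC)
    def L(pts,col,z):
        p=[(pix(q,[*((C+R@p)/1000),z])-[x0,y0]+.5)*5 for p in pts];cv2.polylines(im,[np.int32(p)],True,col,1)
    for x in(45,-45): L([(x-11,-75),(x+11,-75),(x+11,75),(x-11,75)],(255,0,0),.09)
    for y in(45,-45): L([(-75,y-11),(75,y-11),(75,y+11),(-75,y+11)],(0,0,255),.075)
    L([(125*np.cos(t),125*np.sin(t)) for t in np.linspace(0,6.28,60)],(0,255,0),.06)
    L([(-9,-197),(9,-197),(9,-223),(-9,-223)],(255,255,0),.048)
    cv2.imwrite(f"pics/o_{nm}.png",im)
```

```text
[529.21587955 126.46457682] [540.18412045  37.13542318] [ 560.29256212 -126.63469184]
```

View pics/o_t.png

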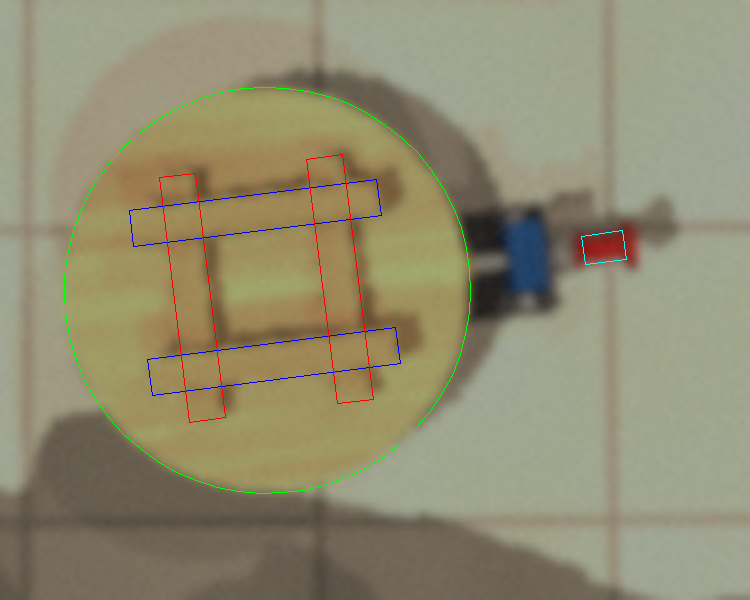

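View pics/o_s.png

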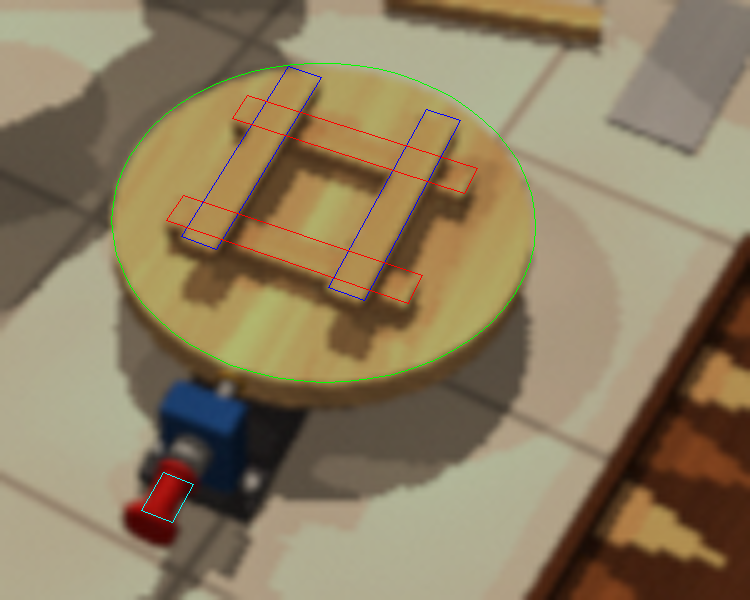

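Emit:
step_arm:
  series:
    - [[0.2,-5,0],-0.05,255]
    - [[0.4,-10.5,0],-0.1,255]
    - [[0.6,-16,0],-0.15,255]
    - [[0.8,-20.5,0],-0.183,255]
    - [[0.85,-22.2,0],-0.183,255]

```text
clock: 3.98
tcp_pos: [0.5268, 0.1233, 0.1564]
orientation: [-0.001, -0.061, 0.998, 0.0]
wrist_force: [0.2, 0.4, 0.8]
finger_gap: 0.0208
```

Emit:
step_arm:
  series:
    - [[0,0,0],0,255]
    - [[0,0,0],0,255]

```text
clock: 4.22
tcp_pos: [0.5264, 0.1242, 0.1557]
orientation: [-0.001, -0.062, 0.998, 0.0]
wrist_force: [1.1, 0.5, 0.6]
finger_gap: 0.0209
```

Emit:
step_arm:
  series:
    - [[0.3,0.2,-2],0,255]
    - [[0.3,0.2,-4],0,255]
    - [[0.3,0.2,-5.2],0,255]
    - [[0.3,0.2,-5.6],0,255]
    - [[0.3,0.2,-5.7],0,255]

```text
clock: 4.85
tcp_pos: [0.5295, 0.1267, 0.0988]
orientation: [-0.001, -0.062, 0.998, 0.0]
wrist_force: [0.8, 0.9, -0.5]
finger_gap: 0.0207
```

Run:
```python
from h import *
st=env.get_state();print(st["tcp_pos"],st["wrist_force"])
r=env.read_camera("scene");cv2.imwrite("pics/c3.png",cv2.resize(r["frame"][130:280,220:370,::-1],(600,600),interpolation=cv2.INTER_CUBIC))
```

```text
[0.52954285 0.12666512 0.09883147] [ 0.7531321   0.91370265 -0.53438996]
```

View pics/c3.png

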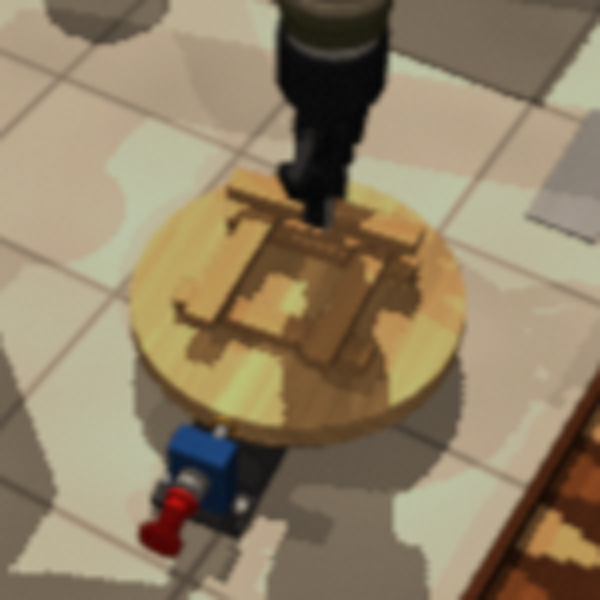

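Emit:
step_arm:
  series:
    - [[0,0,-0.1],0,255]
    - [[0,0,-0.2],0,255]

```text
clock: 5.15
tcp_pos: [0.5301, 0.1265, 0.0975]
orientation: [-0.0, -0.062, 0.998, 0.0]
wrist_force: [-0.1, 0.9, -0.8]
finger_gap: 0.0211
```

Emit:
step_arm:
  series:
    - [[0,0,-0.1],0,255]
    - [[0,0,-0.1],0,255]

```text
clock: 5.4
tcp_pos: [0.5301, 0.1264, 0.0965]
orientation: [-0.0, -0.062, 0.998, 0.0]
wrist_force: [-0.0, -0.3, -0.3]
finger_gap: 0.0207
```

Emit:
step_arm:
  series:
    - [[0,0,-0.1],0,255]
    - [[0,0,-0.2],0,255]

```text
clock: 5.65
tcp_pos: [0.5303, 0.1264, 0.0961]
orientation: [0.0, -0.062, 0.998, 0.0]
wrist_force: [-5.8, -0.6, 16.1]
finger_gap: 0.0207
```

Emit:
step_arm:
  series:
    - [[0,0,-0.1],0,255]
    - [[0,0,-0.1],0,255]

```text
clock: 5.9
tcp_pos: [0.5303, 0.1264, 0.0961]
orientation: [0.0, -0.062, 0.998, 0.0]
wrist_force: [-3.1, 0.0, 7.3]
finger_gap: 0.0207
```

Emit:
step_arm:
  series:
    - [[0,0,0.05],0,160]
    - [[0,0,0.1],0,140]
    - [[0,0,0.1],0,120]
    - [[0,0,3],0,100]
    - [[0,0,7],0,60]

```text
clock: 6.52
tcp_pos: [0.5292, 0.1263, 0.1655]
orientation: [-0.001, -0.062, 0.998, 0.0]
wrist_force: [0.6, 0.0, 0.6]
finger_gap: 0.0649
```

Emit:
step_arm:
  series:
    - [[-0.8,-5,2],0,0]
    - [[-1.6,-10.5,3],-0.1,0]
    - [[-2.4,-16,3],-0.2,0]
    - [[-3.2,-21.5,3],-0.3,0]
    - [[-4,-27,3],-0.36,0]

```text
clock: 7.15
tcp_pos: [0.4888, -0.1454, 0.1956]
orientation: [-0.001, 0.119, 0.993, 0.0]
wrist_force: [1.0, -0.2, -0.5]
finger_gap: 0.0855
```

Run:
```python
from h import *
r=env.read_camera("top");cv2.imwrite("pics/c4.png",cv2.resize(r["frame"][150:270,195:345,::-1],(750,600),interpolation=cv2.INTER_CUBIC))
```

```text
(no output)
```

View pics/c4.png

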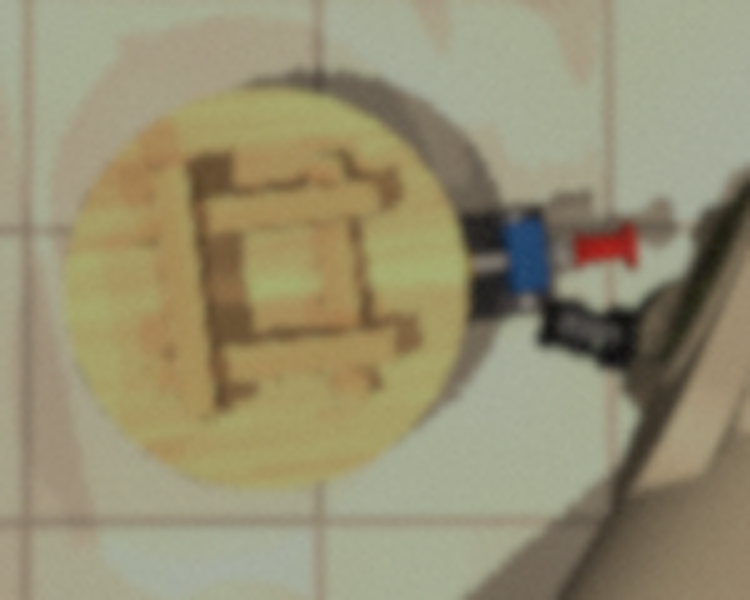

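Emit:
step_arm:
  series:
    - [[-0.9,-5.5,0],0,0]
    - [[-1.8,-11,0],0,0]
    - [[-2.7,-16.5,-1],0,0]
    - [[-3.7,-22.5,-2],0,0]
    - [[-3.7,-22.5,-2],0,0]

```text
clock: 7.82
tcp_pos: [0.4501, -0.3802, 0.1737]
orientation: [-0.002, 0.125, 0.992, -0.002]
wrist_force: [-0.6, 1.2, 0.3]
finger_gap: 0.0855
```

Run:
```python
from h import *
st=env.get_state();print(st["tcp_pos"],st["orientation"])
r=env.read_camera("wrist");cv2.imwrite("pics/c5.png",r["frame"][:,:,::-1])
hsv=cv2.cvtColor(r["frame"],cv2.COLOR_RGB2HSV)
m=cv2.inRange(hsv,(8,95,70),(26,255,255)); m[:,:240]=0;m[:,330:]=0;m[:80]=0;m[290:]=0
cn,_=cv2.findContours(m,0,1);c=max(cn,key=cv2.contourArea);print(cv2.boundingRect(c))
w=np.array([onz(r,*p[0],.015)[:2] for p in c])*1000
print(cv2.minAreaRect(w.astype(np.float32)))
```

```text
[ 0.45009331 -0.38017609  0.17368102] [-0.00153045  0.12520235  0.99212864 -0.00167024]
(280, 103, 28, 163)
((449.7591247558594, -375.353759765625), (23.372909545898438, 149.66697692871094), 76.2049560546875)
```

View pics/c5.png

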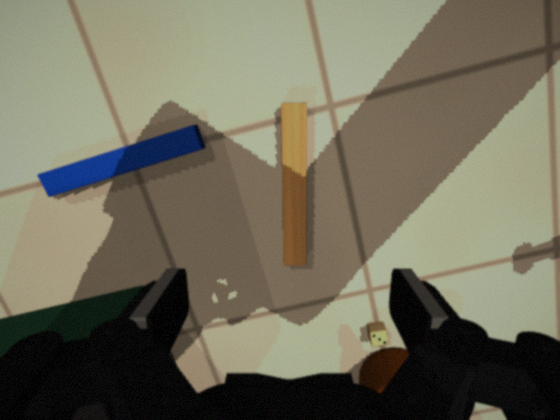

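Emit:
step_arm:
  series:
    - [[0,0,0],0,0]
    - [[0,0,0],0,0]

```text
clock: 8.12
tcp_pos: [0.4509, -0.3767, 0.1744]
orientation: [-0.002, 0.123, 0.992, -0.001]
wrist_force: [0.1, 0.4, -0.2]
finger_gap: 0.0858
```

Run:
```python
from h import *
r=env.read_camera("wrist")
st=env.get_state();print(st["tcp_pos"],st["orientation"])
hsv=cv2.cvtColor(r["frame"],cv2.COLOR_RGB2HSV)
m=cv2.inRange(hsv,(8,95,70),(26,255,255)); m[:,:240]=0;m[:,330:]=0;m[:80]=0;m[290:]=0
cn,_=cv2.findContours(m,0,1);c=max(cn,key=cv2.contourArea);print(cv2.boundingRect(c))
w=np.array([onz(r,*p[0],.015)[:2] for p in c])*1000
print(cv2.minAreaRect(w.astype(np.float32)))
```

```text
[ 0.45099563 -0.37675082  0.17457263] [-0.00143639  0.12332518  0.99236458 -0.00117138]
(276, 103, 28, 163)
((449.80841064453125, -375.2863464355469), (23.58917236328125, 149.92857360839844), 76.14788818359375)
```

Emit:
step_arm:
  series:
    - [[-0.1,0.2,-5],0,0]
    - [[-0.1,0.2,-10],0,0]
    - [[-0.1,0.2,-14],0,0]
    - [[-0.1,0.2,-16.2],0,0]
    - [[-0.1,0.2,-17],0,0]

```text
clock: 8.8
tcp_pos: [0.4497, -0.3731, 0.0034]
orientation: [-0.002, 0.123, 0.992, -0.0]
wrist_force: [-0.1, 0.1, -0.2]
finger_gap: 0.0855
```

Emit:
step_arm:
  series:
    - [[0,0,0],0,120]
    - [[0,0,0],0,255]
    - [[0,0,0],0,255]
    - [[0,0,0],0,255]
    - [[0,0,0],0,255]

```text
clock: 9.43
tcp_pos: [0.4504, -0.3738, 0.0046]
orientation: [-0.001, 0.123, 0.992, -0.001]
wrist_force: [-0.1, 1.2, 6.6]
finger_gap: 0.0206
```

Emit:
step_arm:
  series:
    - [[0,0,2],0,255]
    - [[0,0,6],0,255]
    - [[0,0,11],0,255]
    - [[0,0,17],0,255]
    - [[0,0,17],0,255]

```text
clock: 10.05
tcp_pos: [0.4526, -0.3763, 0.1803]
orientation: [0.002, 0.123, 0.992, -0.004]
wrist_force: [0.9, -0.3, -0.7]
finger_gap: 0.0206
```

Run:
```python
from h import *
r=env.read_camera("wrist");cv2.imwrite("pics/c6.png",r["frame"][:,:,::-1])
```

```text
(no output)
```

View pics/c6.png

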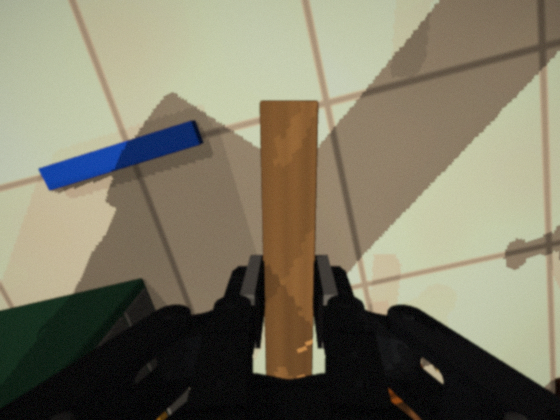

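Emit:
step_arm:
  series:
    - [[1,5,0],0,255]
    - [[2.2,10.5,0],0.08,255]
    - [[3.4,16,0],0.16,255]
    - [[4.6,21.5,0],0.24,255]
    - [[5.8,27,0],0.32,255]

```text
clock: 10.72
tcp_pos: [0.5085, -0.1031, 0.1754]
orientation: [-0.0, -0.038, 0.999, -0.002]
wrist_force: [-0.1, -0.1, -0.6]
finger_gap: 0.0207
```

Emit:
step_arm:
  series:
    - [[1.1,5,0],0.045,255]
    - [[2.3,10,-1],0.045,255]
    - [[3.2,14,-2],0.045,255]
    - [[3.2,14,-2],0.045,255]
    - [[3.2,14,-2],0.045,255]

```text
clock: 11.35
tcp_pos: [0.5396, 0.0368, 0.1541]
orientation: [-0.002, -0.061, 0.998, -0.002]
wrist_force: [-0.3, -0.9, 0.2]
finger_gap: 0.0206
```

Emit:
step_arm:
  series:
    - [[0.1,0,-2],0,255]
    - [[0.1,0,-4],0,255]
    - [[0.1,0,-5.2],0,255]
    - [[0.1,0,-5.5],0,255]
    - [[0.1,0,-5.6],0,255]

```text
clock: 11.98
tcp_pos: [0.5408, 0.0363, 0.0985]
orientation: [-0.001, -0.06, 0.998, -0.002]
wrist_force: [-1.0, -0.3, -0.1]
finger_gap: 0.0208
```

Run:
```python
from h import *
st=env.get_state();print(st["tcp_pos"],st["wrist_force"])
r=env.read_camera("scene");cv2.imwrite("pics/c7.png",cv2.resize(r["frame"][130:280,220:370,::-1],(600,600),interpolation=cv2.INTER_CUBIC))
```

```text
[0.5408341  0.03634703 0.0984841 ] [-0.96695409 -0.29881827 -0.10479934]
```

View pics/c7.png

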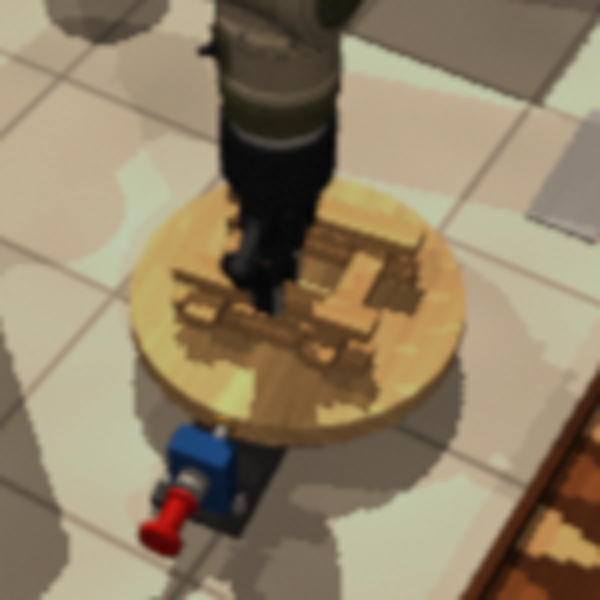

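Emit:
step_arm:
  series:
    - [[0,0,-0.1],0,255]
    - [[0,0,-0.2],0,255]
    - [[0,0,-0.25],0,255]

```text
clock: 12.4
tcp_pos: [0.541, 0.0366, 0.0962]
orientation: [-0.001, -0.061, 0.998, -0.002]
wrist_force: [0.1, 1.1, 0.3]
finger_gap: 0.0206
```

Emit:
step_arm:
  series:
    - [[0,0,-0.1],0,255]
    - [[0,0,-0.15],0,255]

```text
clock: 12.65
tcp_pos: [0.541, 0.0366, 0.0947]
orientation: [-0.001, -0.061, 0.998, -0.002]
wrist_force: [1.1, 0.6, -0.2]
finger_gap: 0.0211
```

Emit:
step_arm:
  series:
    - [[0,0,-0.05],0,255]
    - [[0,0,-0.1],0,255]

```text
clock: 12.9
tcp_pos: [0.541, 0.0366, 0.0945]
orientation: [-0.001, -0.061, 0.998, -0.002]
wrist_force: [-2.9, 0.7, 8.7]
finger_gap: 0.0208
```

Contact at the expected height; release gently and rise.

Emit:
step_arm:
  series:
    - [[0,0,0.05],0,160]
    - [[0,0,0.1],0,140]
    - [[0,0,0.1],0,120]
    - [[0,0,3],0,100]
    - [[0,0,7],0,60]

```text
clock: 13.52
tcp_pos: [0.54, 0.0367, 0.164]
orientation: [-0.002, -0.061, 0.998, -0.002]
wrist_force: [0.6, -0.4, -0.4]
finger_gap: 0.0652
```

Emit:
step_arm:
  series:
    - [[-1,-5,2],0,0]
    - [[-3,-10,3],0,0]
    - [[-5,-15,3],0,0]
    - [[-5,-15,3],0,0]

```text
clock: 14.02
tcp_pos: [0.489, -0.1163, 0.1941]
orientation: [-0.002, -0.058, 0.998, -0.002]
wrist_force: [0.8, -0.2, -0.5]
finger_gap: 0.0851
```

Run:
```python
from h import *
r=env.read_camera("top");cv2.imwrite("pics/c8.png",cv2.resize(r["frame"][150:270,195:345,::-1],(750,600),interpolation=cv2.INTER_CUBIC))
r=env.read_camera("wrist");cv2.imwrite("pics/c8w.png",r["frame"][:,:,::-1])
import pickle;pickle.dump(r,open("w8.pkl","wb"))
```

```text
(no output)
```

View pics/c8.png

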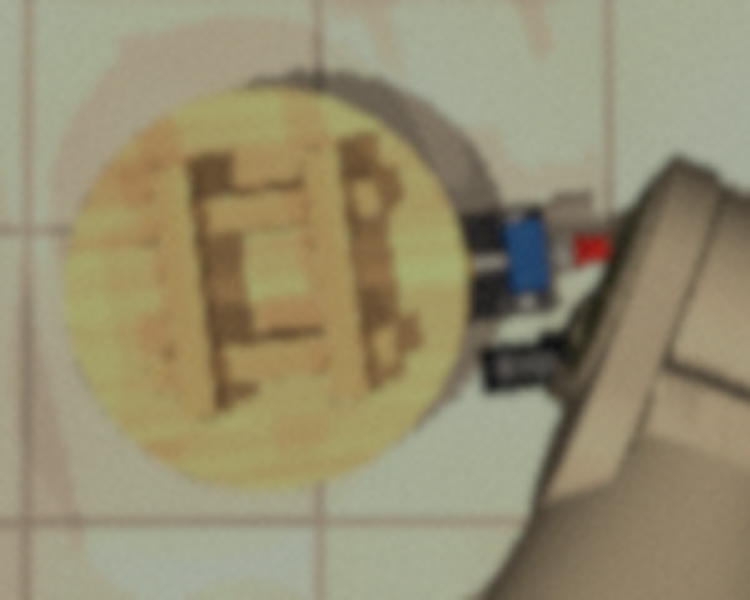

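View pics/c8w.png

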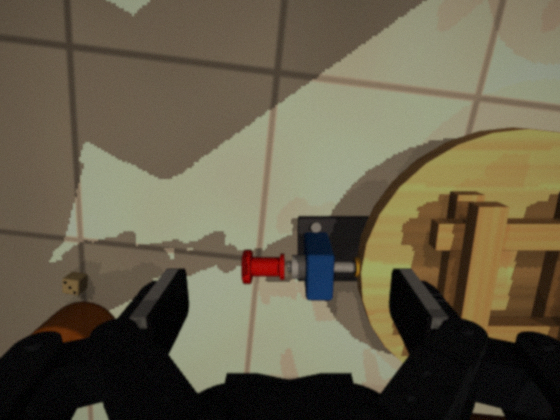

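```bash
cat > k.py <<'E'
from h import *
def knob(r,box=None):
    hsv=cv2.cvtColor(r["frame"],cv2.COLOR_RGB2HSV)
    m=cv2.inRange(hsv,(0,170,50),(6,255,255))|cv2.inRange(hsv,(174,170,50),(180,255,255))
    n,l,st,c=cv2.connectedComponentsWithStats(m)
    i=1+np.argmax(st[1:,4]);print(st[i],c[i])
    ys,xs=np.nonzero(l==i)
    for z in(.048,.057): print(z,onz(r,*c[i],z)[:2]*1000)
    cn,_=cv2.findContours((l==i).astype('uint8'),0,1)
    w=np.array([onz(r,*p[0],.048)[:2] for p in cn[0]])*1000
    a=np.radians(7);R=np.array([[np.cos(a),-np.sin(a)],[np.sin(a),np.cos(a)]])
    q=w@R;print("turntable-aligned ranges",q.min(0),q.max(0))
    bins=np.arange(np.floor(q[:,1].min()),q[:,1].max()+3,3)
    for b in bins:
        s=q[(q[:,1]>=b)&(q[:,1]<b+3),0]
        if len(s):print(b,s.min().round(1),s.max().round(1),end=" | ")
    print()
E
python3 - <<'E'
from k import *
import pickle;r=pickle.load(open("w8.pkl","rb"))
knob(r)
a=np.radians(7);R=np.array([[np.cos(a),-np.sin(a)],[np.sin(a),np.cos(a)]])
print("expected", np.array([560.3,-126.6])@R)
E
```

```text
[242 251  43  32 916] [261.06331878 266.38864629]
0.048 [ 560.24404955 -132.44727479]
0.057 [ 555.80936971 -132.13949288]
turntable-aligned ranges [ 524.46266403 -217.87871395] [ 555.98487473 -178.43924277]
-218.0 526.4 556.0 | -215.0 524.5 556.0 | -212.0 524.5 556.0 | -209.0 525.5 549.8 | -206.0 530.5 548.7 | -203.0 530.5 548.7 | -200.0 531.5 548.8 | -197.0 531.5 548.8 | -194.0 531.5 548.8 | -191.0 531.5 548.8 | -188.0 531.5 549.8 | -185.0 529.5 551.9 | -182.0 527.5 552.9 | -179.0 534.5 537.6 | 
expected [ 540.69494989 -193.93973591]
```

Emit:
step_arm:
  series:
    - [[1,-0.2,0],-0.17,0]
    - [[3,-0.5,0],-0.34,0]
    - [[5,-0.8,0],-0.51,0]
    - [[7,-1.3,-1],-0.68,0]
    - [[7.1,-1.3,-2],-0.85,0]

```text
clock: 14.75
tcp_pos: [0.5627, -0.1253, 0.1731]
orientation: [-0.003, 0.358, 0.934, -0.001]
wrist_force: [-0.9, 0.0, 0.4]
finger_gap: 0.0856
```

Emit:
step_arm:
  series:
    - [[0,0,0],-0.17,0]
    - [[0,0,0],-0.34,0]
    - [[0,0,0],-0.51,0]
    - [[0,0,0],-0.68,0]
    - [[0,0,0],-0.7,0]

```text
clock: 15.38
tcp_pos: [0.5631, -0.1237, 0.1727]
orientation: [-0.003, 0.656, 0.755, 0.0]
wrist_force: [0.3, -0.4, 0.3]
finger_gap: 0.0854
```

Emit:
step_arm:
  series:
    - [[0,0,0],0,0]
    - [[0,0,0],0,0]

```text
clock: 15.62
tcp_pos: [0.5632, -0.1231, 0.1726]
orientation: [-0.003, 0.655, 0.756, 0.0]
wrist_force: [0.1, -0.6, -0.2]
finger_gap: 0.0858
```

Run:
```python
from k import *
r=env.read_camera("wrist");cv2.imwrite("pics/d1.png",r["frame"][:,:,::-1])
st=env.get_state();print(st["tcp_pos"],st["orientation"],st["joint_pos"].round(2))
knob(r)
```

```text
[ 0.56315999 -0.12327841  0.17259899] [-3.16132961e-03  6.54993239e-01  7.55628039e-01  3.58975774e-04] [-0.36  0.34 -0.06  1.18  0.    1.07]
[ 265  186   36   52 1318] [282.84066768 213.30121396]
0.048 [ 559.85150935 -133.17545343]
0.057 [ 559.63902107 -130.42083501]
turntable-aligned ranges [ 524.86482552 -221.21475551] [ 553.9456927  -177.45304451]
-222.0 528.2 551.6 | -219.0 524.9 553.2 | -216.0 524.9 553.9 | -213.0 524.9 553.9 | -210.0 524.9 552.9 | -207.0 529.8 551.2 | -204.0 531.4 547.0 | -201.0 531.4 547.8 | -198.0 531.4 547.7 | -195.0 531.3 547.6 | -192.0 531.3 547.5 | -189.0 531.3 547.5 | -186.0 529.7 549.8 | -183.0 528.8 550.5 | -180.0 528.8 550.5 |
```

View pics/d1.png

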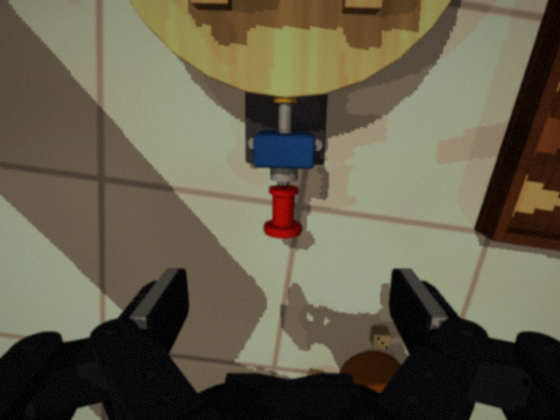

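Emit:
step_arm:
  series:
    - [[-0.36,-0.6,-2],-0.02,0]
    - [[-0.36,-0.6,-6],-0.02,0]
    - [[-0.36,-0.6,-10],-0.02,0]
    - [[-0.36,-0.6,-13.3],-0.02,0]
    - [[-0.36,-0.6,-14.3],-0.02,0]

```text
clock: 16.3
tcp_pos: [0.5579, -0.1287, 0.0275]
orientation: [-0.005, 0.662, 0.749, -0.0]
wrist_force: [0.7, 0.8, 0.0]
finger_gap: 0.0852
```

Emit:
step_arm:
  series:
    - [[0,0,0],0,0]
    - [[0,0,0],0,0]

```text
clock: 16.55
tcp_pos: [0.5588, -0.1291, 0.0288]
orientation: [-0.004, 0.662, 0.749, 0.0]
wrist_force: [-0.4, -0.8, 0.5]
finger_gap: 0.0852
```

Run:
```python
from k import *
r=env.read_camera("wrist");cv2.imwrite("pics/d2.png",r["frame"][:,:,::-1])
s=env.read_camera("scene");cv2.imwrite("pics/d2s.png",cv2.resize(s["frame"][160:310,200:350,::-1],(600,600),interpolation=cv2.INTER_CUBIC))
st=env.get_state();print(st["tcp_pos"],st["orientation"])
```

```text
[ 0.55900872 -0.12911823  0.02896973] [-3.81709060e-03  6.62296752e-01  7.49231879e-01  1.83943103e-04]
```

View pics/d2.png

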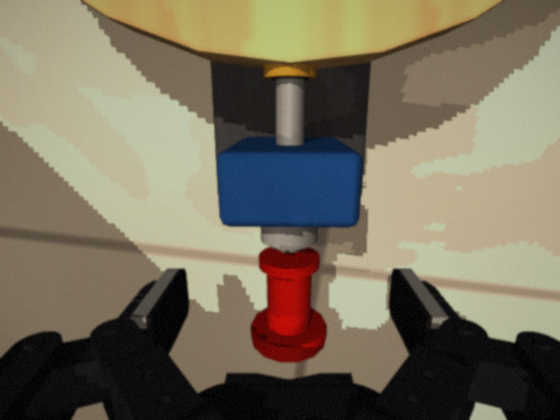

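View pics/d2s.png

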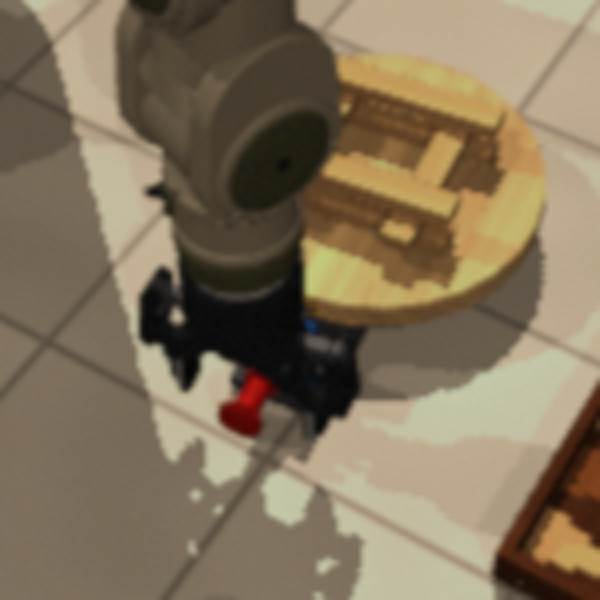

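Run:
```python
from k import *
r=env.read_camera("wrist");st=env.get_state();p=st["tcp_pos"]
a=np.radians(7);yv=np.array([-np.sin(a),np.cos(a),0])
for h in(.019,.028):
  for d in(-.013,-.011,0,.011,.013): print(h,d,pix(r,p+[0,0,h]+yv*d).round(1))
im=r["frame"]; hsv=cv2.cvtColor(im,cv2.COLOR_RGB2HSV)
m=cv2.inRange(hsv,(0,170,30),(6,255,255))|cv2.inRange(hsv,(174,170,30),(180,255,255))
for y in range(245,362,4):
    x=np.nonzero(m[y])[0]
    if len(x):print(y,x.min(),x.max(),end="; ")
```

```text
0.019 -0.013 [287.5 321.1]
0.019 -0.011 [287.5 317. ]
0.019 0 [287.5 293.6]
0.019 0.011 [287.5 269.1]
0.019 0.013 [287.5 264.5]
0.028 -0.013 [287.4 334.7]
0.028 -0.011 [287.4 330.3]
0.028 0 [287.3 305.7]
0.028 0.011 [287.3 279.9]
0.028 0.013 [287.3 275. ]
249 265 312; 253 260 317; 257 259 318; 261 259 318; 265 259 317; 269 261 316; 273 266 311; 277 267 310; 281 267 309; 285 267 310; 289 268 309; 293 268 309; 297 268 309; 301 268 309; 305 268 309; 309 265 311; 313 258 318; 317 255 321; 321 253 323; 325 251 325; 329 251 325; 333 251 324; 337 252 324; 341 253 323; 345 254 322; 349 257 318; 353 261 314; 357 268 308; 361 296 297;
```

Emit:
step_arm:
  series:
    - [[0,-0.1,0],0,120]
    - [[0,-0.1,0],0,255]
    - [[0,-0.1,0],0,255]
    - [[0,-0.1,0],0,255]
    - [[0,-0.1,0],0,255]
  newtons: 80

```text
clock: 17.32
tcp_pos: [0.559, -0.1301, 0.0291]
orientation: [-0.004, 0.662, 0.749, 0.0]
wrist_force: [-1.1, 0.9, 3.5]
finger_gap: 0.0157
```

Run:
```python
from k import *
r=env.read_camera("wrist");cv2.imwrite("pics/d3.png",r["frame"][:,:,::-1])
st=env.get_state();print(st["tcp_pos"],st["orientation"],st["wrist_force"])
```

```text
[ 0.55898093 -0.13008451  0.02909451] [-3.79097754e-03  6.62343423e-01  7.49190748e-01  2.03947739e-04] [-1.13257019  0.31708038  3.42008144]
```

View pics/d3.png

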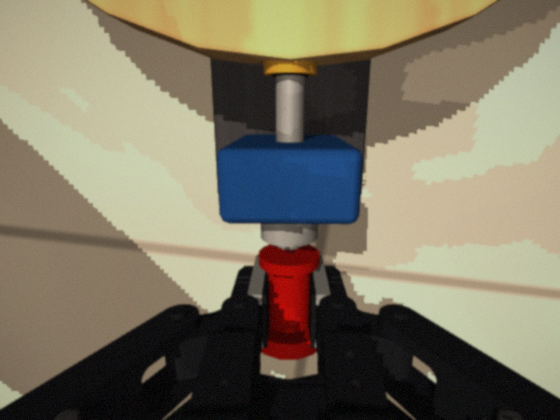

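Emit:
step_arm:
  series:
    - [[0.05,-0.4,0],0,255]
    - [[0.1,-0.8,0],0,255]
    - [[0.15,-1.2,0],0,255]
    - [[0.2,-1.6,0],0,255]
    - [[0.22,-1.8,0],0,255]

```text
clock: 18.0
tcp_pos: [0.5609, -0.1469, 0.0291]
orientation: [-0.005, 0.662, 0.749, 0.001]
wrist_force: [-0.1, 7.6, 4.2]
finger_gap: 0.0157
```

Emit:
step_arm:
  series:
    - [[0.02,-0.2,0],0,255]
    - [[0.04,-0.35,0],0,255]
    - [[0.06,-0.5,0],0,255]
    - [[0.06,-0.5,0],0,255]

```text
clock: 18.5
tcp_pos: [0.5613, -0.1499, 0.0291]
orientation: [-0.006, 0.662, 0.75, 0.003]
wrist_force: [-0.3, 8.3, 5.4]
finger_gap: 0.0156
```

Emit:
step_arm:
  series:
    - [[0.02,-0.2,0],0,255]
    - [[0.02,-0.2,0],0,255]
    - [[0.02,-0.2,0],0,255]

```text
clock: 18.88
tcp_pos: [0.5613, -0.1498, 0.029]
orientation: [-0.008, 0.661, 0.75, 0.004]
wrist_force: [0.2, 9.7, 5.3]
finger_gap: 0.0156
```

Run:
```python
from k import *
r=env.read_camera("wrist");cv2.imwrite("pics/d4.png",r["frame"][:,:,::-1])
s=env.read_camera("scene");cv2.imwrite("pics/d4s.png",s["frame"][:,:,::-1])
st=env.get_state();print(st["clock"],st["tcp_pos"],st["wrist_force"],st["finger_gap"])
```

```text
18.975 [ 0.5612497  -0.14981595  0.02904014] [0.07055106 9.03899643 5.39818273] 0.01570477224454446
```

View pics/d4.png

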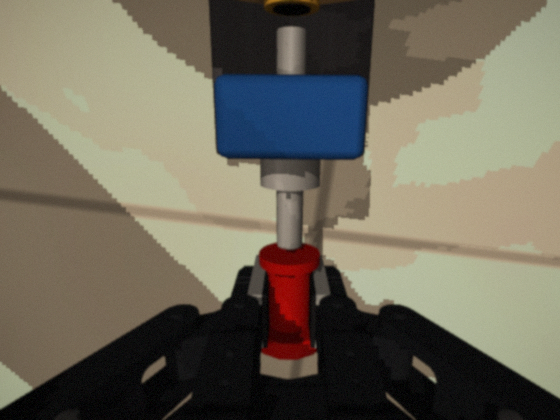

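View pics/d4s.png

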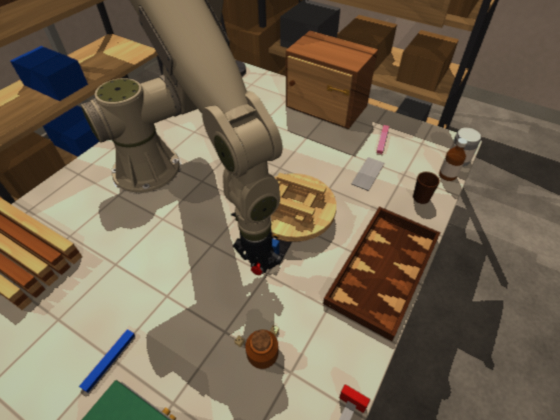

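Run:
```python
from workcell import env
print(env.hand_in()); st=env.get_state();print(st["clock"],st["tcp_pos"],st["wrist_force"],st["finger_gap"])
```

```text
the job is handed in; nothing more can be done
None
the job is handed in; nothing more can be done
```

Both loose slats lie released on the crib as the third layer, and the gripper is holding the red knob with the plunger pulled back to its stop. I handed the job in at about 19 s of the 64 s allowed. No verdict was reported.

- **Slats:** slat_5 went above slat_1 and slat_6 above slat_2. Before letting go I felt each one touch the crib at the expected height. The top view after each release showed the slats crosswise in place and the crib unmoved.
- **Plunger:** The knob moved 19.9 mm and then stopped, even when I asked for 2 mm more. The last reading was about 9 N of pull at an 80 N grip, with no slip. The wrist picture shows the pin clear of its hole.
- **Bystanders:** None looked disturbed in the last scene picture. I did not measure their positions.

**Disagreements and unverified points:**
- The top and wrist cameras differed by up to about 5 mm, for slat_6's start position. That is within the placing tolerances, and I used the wrist view for the grasps.
- The arm partly hid the crib in the last scene picture. The last clear view of the finished crib was taken just before the plunger pull.

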